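# Steady the tablet bottle with a weight ring and open its safety cap

### The arm

A 6-joint arm with a two-finger parallel gripper is mounted at the origin on a cart in front of the work surface, level with it; the furniture and walls round the work are solid. World frame = base frame: x ahead of the robot, y to its left, z up, the work surface at z = 0. Lengths are in m, angles in rad, forces in N, time in s.
With the tool pointing down it reaches from about 0.225 to 0.875 m from the base axis. Payload 3.4 kg.
Tool frame: the origin (TCP) lies at the very end of the fingers, on their centre line; the grasp point (between the pads) lies 19 mm behind it (manip.pinch_z is the distance from the TCP to the grasp point, in m); z points along the fingers, y is the line along which they close (so a half turn about z gives the same grasp; the last joint's range is limited). The gripper opens to 85 mm and grips with 20 to 120 N. Pads are 22 mm wide; open, the fingers measure 114 mm over their backs; the gripper's body (76 mm by 85 mm) begins 54 mm behind the grasp point. The pads swing forward as they close: fully open they stand 13 mm farther back than shut.
Start: joints at [-0.121, 0.276, 1.505, -0, 1.361, -0.121], TCP at [0.575, -0, 0.231] pointing down, gripper open.
Joint ranges: [-2.89, 2.89], [-0.75, 2.08], [0.22, 2.7], [-1.18, 4.32], [0.11, 2.71], [-2.7, 2.7]. Speed limits (rad/s): [2.57, 2.57, 3.14, 3.14, 3.14, 3.14].

### API

Orientations are given as a unit quaternion [w, x, y, z].
In Python, from rig import manip gives the robot as it stands. The module is installed in compiled form; this text tells all that it offers.
- The arm moves only by the shell command python3 -m jog 'ROWS' [FORCE]. ROWS is JSON, a list of rows, each an object of numbers: "dx", "dy", "dz": the shift along the tool's x, y, z each as a share of 25 cm, from -1 to 1; "ax", "ay", "az": the turn, a rotation vector about the tool's x, y, z each as a share of 90 degrees, from -1 to 1; "grip": the opening, from -1 (shut) to 1 (fully open), so that 0 is half open. A call has 1 to 5 rows; each row is the pose to reach, as a shift and turn from the pose commanded when the call began, along the tool's axes at that moment; what a row does not reach only later rows make up. A row lasts 1/12 s, in which the tool goes at most 41.7 mm and 7.16 degrees, less where a joint would pass 70% of its speed; a pose out of reach is approached as far as the arm can. A call with a number of a shift or a turn outside -1 to 1 is refused whole. A call with a gripper value outside its range is refused whole. The fingers move at their own pace and stop on an object; FORCE is the grip in N (left out, the last holds). Time passes only in rows, so rows that repeat a pose let the fingers close. It gives the time, the measured TCP pose, the force, the opening and the grip force at its end, in the units of the state.
- manip.get_state(): the state, without advancing time (a new reading comes with each control period).
- manip.get_image(name): name is "scene" or "side" or "wrist"; returns a dict with "img" (384x512x3 uint8, red, green, blue), "mtx" (3x3 intrinsics, pixels), "world_to_cam" (4x4, takes a point from world to camera coordinates); the wrist camera has in their place "T_tool_cam" (4x4, takes a point from camera to tool coordinates, whose origin is the TCP and whose axes are the flange's). Camera axes: x right, y down, z forward; pixel columns grow to the right and rows downward; lengths in m; the calibration is good to about 2 mm. A picture is of the moment at which its call begins: read the wrist's pose just before it. There is no depth.
- manip.sign_off(): hands the job in; it is judged then, once.
The state is a dict: "clock": time; "qpos": joint angles; "qd": joint speeds; "effort": joint torques, N m; "position": TCP position; "ee_rot": TCP orientation; "contact_force": force on the tool from outside, world axes, zero at the start; "moment": the same for the moment, N m; "width": finger opening in m; "gripper_force": force on a finger pad.
Only numpy, scipy, OpenCV 4.12 (cv2) and the standard library are available. Lean on these libraries where they do the work, as an engineer would, in place of code of your own. Each camera call takes 0.05 s, during which the arm holds its last target. There are 200 camera calls.

### The job

Open the amber tablet bottle. It is light and tall, so first steady it: slip the steel weight ring whose hole is wide enough down over the closed cap until it lies flat on the bottle's shoulder, and let go of it. Then press the safety cap down, keep it pressed while turning it anticlockwise (seen from above) until it is free of its catches, lift it straight up and finish still holding it level in the gripper over the bottle, at least 3 cm clear of the open mouth, with the bottle left standing where it was under its ring; leave the narrower ring and the other things alone.

Things in the scene. Friction and masses are not known exactly. Their poses are not given: they have to be found in the camera images.
- bottle: loose amber round tablet bottle with paper label, 0.12 kg, upright, any yaw; origin at the centre of its underside, z up its axis. Body 62 mm diameter up to the flat shoulder at 76 mm; collar 40 mm diameter from 76 to 86 mm; neck 25 mm diameter up to the mouth at 112 mm, with three bayonet catches at 87 to 98 mm. Top of the closed cap: 123 mm.
- bottle_mouth (a point): centre of the bottle's open mouth (top of the neck), 112 mm above the bottle's underside
- cap: loose white ribbed push-and-turn cap, 40 mm diameter, 32 mm tall, 26 g; origin at the centre of its skirt's lower edge, z up. Closed, this edge is 91 mm above the bottle's underside, 5 mm above the collar, and the cap's x axis lies along the bottle's. Turns anticlockwise (from above) once pressed down; clockwise it is blocked. Comes off straight up; the skirt reaches 21 mm below the mouth.
- cap_top (a point): centre of the cap's top face, 32 mm above the skirt's edge. The cap is sprung: about 4 N starts it moving down, 9 N presses it 4 mm, at 5 mm it meets the collar. Its lugs pass the catches' lips only when pressed 3 mm or more (4 is good); kept pressed and turned anticlockwise it is free to lift from 38 degrees on, with a stop near 84 (60 is good).
- ring_large: loose plain steel weight ring lying flat, 64 mm outer diameter, 45 mm hole, 14 mm thick, 0.24 kg; the one that passes over the cap and the collar (2.5 mm clearance all round). Origin at the centre of its underside, z up. Seated on the shoulder its underside is 76 mm above the bottle's underside and its top 90 mm.
- ring_small: loose plain steel weight ring lying flat, 52 mm outer diameter, 26 mm hole, 14 mm thick, 0.18 kg; too narrow for the cap, to be left alone. Origin at the centre of its underside. Bottle and rings may swap places.
- oximeter: bystander: blue and white finger oximeter, 33 x 58 x 30 mm, origin at the centre of its underside
- blister: bystander: blister pack of tablets, 42 x 95 x 5 mm, origin at the centre of its underside
- plaster_roll: bystander: white roll of fixing plaster, 45 mm diameter, 30 mm tall, origin at the centre of its underside
- marker: bystander: thick grey marker with a red end, 137 mm long, 18 mm thick, origin at the centre of its underside
Mind the look-alikes: they are no part of the job. What is shaped like the ring_large but green or purple is not meant.

How it is judged:
On the way, in this order (a step that is already met when the one before it is completed fails the run):
1. the wide ring lies flat on the bottle's shoulder, let go, with the cap still closed (horizontal distance between ring_large and bottle below 0.006 m and z of ring_large in the frame of bottle between 0.072 and 0.08 m and angle between the z axis of ring_large and the z axis of bottle, either way round below 0.08 rad and contact force between the fingers and ring_large below 0.1 N and z of cap in the frame of bottle between 0.0895 and 0.094 m and angle between the x axis of cap and the x axis of bottle, either way round below 0.3 rad), for 0.2 s.
2. the gripper holds the closed cap and presses it down against its spring (contact force between the fingers and cap above 1 N and z of cap in the frame of bottle below 0.089 m and angle between the x axis of cap and the x axis of bottle, either way round below 0.45 rad), for 0.1 s.
3. the cap, still on the neck, is turned free of its catches (angle between the x axis of cap and the x axis of bottle, either way round above 0.62 rad and z of cap in the frame of bottle below 0.095 m and horizontal distance between cap and bottle below 0.006 m), for 0.1 s.
At the end, for the whole second after the job is handed in: Cap held still and level (0.3 rad) in the fingers, its edge 30 mm or more above the mouth, within 40 mm of the axis; bottle upright within 40 mm of its start; wide ring flat on its shoulder (underside 72-80 mm up, centred to 6 mm), untouched; narrow ring within 30 mm of its place (contact force between the fingers and cap above 1 N and z of cap in the frame of bottle_mouth above 0.03 m and horizontal distance between cap and bottle_mouth below 0.04 m and angle between cap's own z axis and vertical below 0.3 rad and linear speed of cap below 0.03 m/s and contact force between each of cap, the arm and bottle below 0.1 N and contact force between each of cap, the arm and ring_large below 0.1 N and distance of bottle from where it was at the start of the episode below 0.04 m and angle between bottle's own z axis and vertical below 0.05 rad and linear speed of bottle below 0.02 m/s and horizontal distance between ring_large and bottle below 0.006 m and z of ring_large in the frame of bottle between 0.072 and 0.08 m and angle between the z axis of ring_large and the z axis of bottle, either way round below 0.08 rad and distance of ring_small from where it was at the start of the episode below 0.03 m); the arm keeps its last pose, push and grip.
It fails at once if the bottle is knocked over, lifted or dragged away (tilted over 0.2 rad or moved over 40 mm) (distance of bottle from where it was at the start of the episode above 0.04 m or angle between bottle's own z axis and vertical above 0.2 rad).
It fails at once if the narrow ring or a bystander is moved over 30 mm (distance of any of ring_small, oximeter, blister, plaster_roll, marker from where it was at the start of the episode above 0.03 m).
It also fails if it takes over 58 s, if anything falls off the work surface, if the arm or the gripper's body presses on something with over 40 N, if the wrist force passes 120 N, or if a joint passes its speed limit or range.

## Working session

There is one attempt and no reset: what is moved stays moved. The work goes in short steps, Python scripts to look and compute and a shell command to move; the robot and the scene stay as the last step left them, time stands still between calls to the robot, and variables do not carry over. Pictures are saved under pics/ and viewed, at most 10 in all, crops included, and the job is handed in when it is done.

```bash
mkdir -p pics
python3 - <<'E'
from rig import manip
import cv2,numpy as np
s=manip.get_state();print({k:np.round(v,4) for k,v in s.items()},manip.pinch_z)
ims=[]
for n in("scene","side","wrist"):
    d=manip.get_image(n);cv2.imwrite(f"pics/raw_{n}.png",d["img"][:,:,::-1])
    np.savez(f"{n}.npz",**d)
    print(n,np.round(d["mtx"],1).tolist(),np.round(d.get("world_to_cam",d.get("T_tool_cam")),3).tolist())
E
```

```text
{'clock': np.float64(0.0), 'qpos': array([-0.121 ,  0.2766,  1.5061,  0.    ,  1.3607, -0.121 ]), 'qd': array([-0.0008,  0.0007, -0.0012, -0.002 ,  0.0006,  0.001 ]), 'effort': array([ 6.00000e-04, -4.16768e+01, -2.45809e+01, -2.00000e-04,
        1.11000e-02,  0.00000e+00]), 'position': array([5.745e-01, 1.000e-04, 2.304e-01]), 'ee_rot': array([-7.000e-04,  7.071e-01,  7.071e-01, -6.000e-04]), 'contact_force': array([-0.2585, -0.83  , -0.8446]), 'moment': array([ 0.0052,  0.004 , -0.0125]), 'gripper_force': np.float64(0.0), 'width': np.float64(0.0852)} 0.0187
scene [[373.7, 0.0, 257.7], [0.0, 373.7, 186.6], [0.0, 0.0, 1.0]] [[0.567, -0.824, 0.014, -0.323], [-0.617, -0.435, -0.656, 0.418], [0.546, 0.363, -0.755, 0.659], [0.0, 0.0, 0.0, 1.0]]
side [[388.6, 0.0, 257.0], [0.0, 388.6, 192.2], [0.0, 0.0, 1.0]] [[-0.911, -0.413, -0.001, 0.525], [-0.209, 0.463, -0.862, 0.217], [0.357, -0.784, -0.508, 0.725], [0.0, 0.0, 0.0, 1.0]]
wrist [[298.9, 0.0, 256.4], [0.0, 298.9, 196.8], [0.0, 0.0, 1.0]] [[-0.0, -0.945, -0.328, 0.085], [1.0, -0.0, 0.0, -0.0], [-0.0, -0.328, 0.945, -0.143], [0.0, 0.0, 0.0, 1.0]]
```

View pics/raw_scene.png

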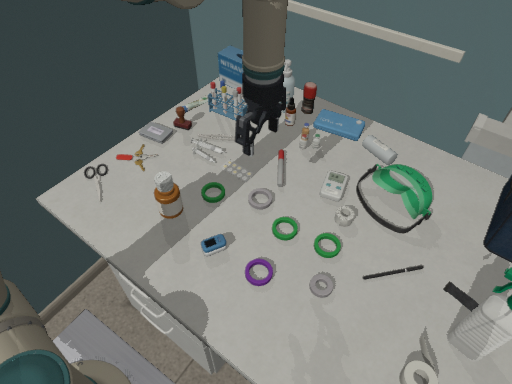

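View pics/raw_side.png

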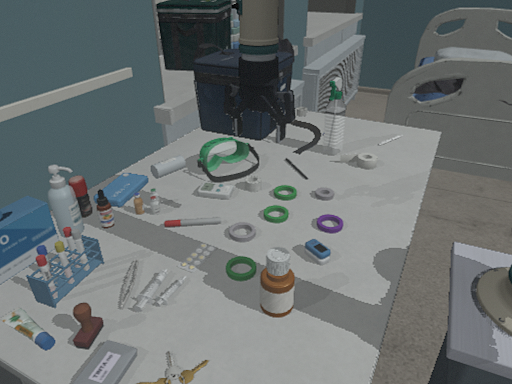

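Scene picture: bottle with white cap at about (168,195), wide steel ring at (260,198), narrow ring at (322,285). Side picture: bottle (278,285), wide ring (242,232), narrow ring (325,193). I triangulate these coarsely.

```bash
cat > h.py <<'E'
import numpy as np,cv2
from rig import manip
from scipy.spatial.transform import Rotation as R
def proj(d,p=None):
    return d["mtx"]@d["world_to_cam"][:3]
def w2c(pos,q,T):
    M=np.eye(4);M[:3,:3]=R.from_quat(np.r_[q[1:],q[0]]).as_matrix();M[:3,3]=pos
    return np.linalg.inv(M@T)
def wrist():
    s=manip.get_state();d=dict(manip.get_image("wrist"))
    d["world_to_cam"]=w2c(np.array(s["position"]),np.array(s["ee_rot"]),d["T_tool_cam"]);return d
def tri(d1,u1,d2,u2):
    X=cv2.triangulatePoints(proj(d1),proj(d2),np.float64(u1).reshape(2,1),np.float64(u2).reshape(2,1));return (X[:3]/X[3]).ravel()
def cast(d,u,z):
    W=np.linalg.inv(d["world_to_cam"]);r=W[:3,:3]@np.linalg.inv(d["mtx"])@np.array([u[0],u[1],1.]);o=W[:3,3]
    return o+r*(z-o[2])/r[2]
def pix(d,X):
    p=proj(d)@np.r_[X,1];return p[:2]/p[2]
E
python3 - <<'E'
from h import *
a=np.load("scene.npz");b=np.load("side.npz")
for n,u,v in(("captop",(164,178),(279,254)),("ringL",(260,198),(242,231)),("ringS",(322,285),(325,193)),("oxi",(213,243),(317,250)),("blister",(238,169),(198,257)),("plaster",(345,214),(254,184))):
    print(n,tri(a,u,b,v).round(3),cast(a,u,.014).round(3),cast(b,v,.014).round(3))
def zoom(d,c,r,k):
    x,y=c;im=d["img"][max(y-r,0):y+r,max(x-r,0):x+r];return cv2.resize(im,(k,k),interpolation=cv2.INTER_CUBIC)
rows=[np.hstack([zoom(d,c,w,380) for c,w in cs]) for d,cs in((a,[((168,190),32),((260,198),22)]),)]
rows=[np.hstack([zoom(a,(168,193),32,290),zoom(a,(260,198),22,290)]),np.hstack([zoom(b,(278,280),36,290),zoom(b,(242,232),22,290)])]
cv2.imwrite("pics/z1.png",np.vstack(rows)[:,:,::-1])
E
```

```text
captop [0.45  0.188 0.12 ] [0.51  0.271 0.014] [0.493 0.069 0.014]
ringL [0.608 0.019 0.008] [0.603 0.016 0.014] [0.603 0.027 0.014]
ringS [ 0.478 -0.235  0.008] [ 0.478 -0.236  0.014] [ 0.474 -0.224  0.014]
oxi [0.422 0.027 0.019] [0.424 0.029 0.014] [0.423 0.022 0.014]
blister [ 0.662  0.133 -0.001] [0.655 0.126 0.014] [0.648 0.149 0.014]
plaster [ 0.677 -0.192  0.015] [ 0.685 -0.191  0.014] [ 0.672 -0.19   0.014]
```

View pics/z1.png

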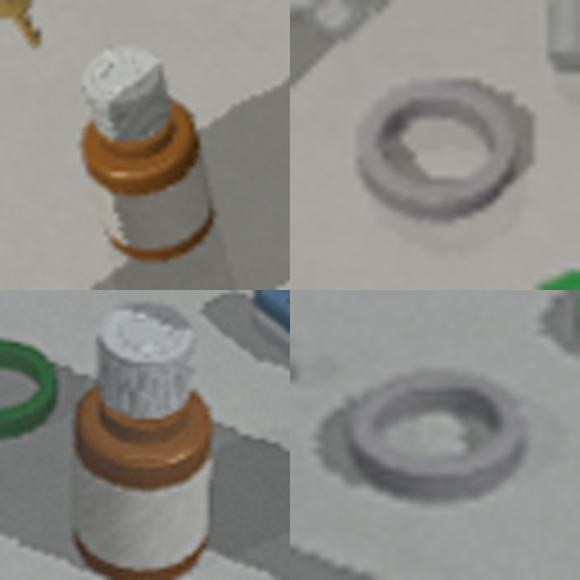

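The crops show the cap top at about scene (164,177) and side (278,253). The cap is clean white on amber, and the wide ring is plain steel, about 64 mm across. Heights agree with the text (cap top 0.120, ring 0.008). Next I move over the ring for a near look.

```bash
python3 -m jog '[{"dx":0.076,"dy":0.134,"dz":0.3,"grip":1},{"dx":0.076,"dy":0.134,"dz":0.3,"grip":1},{"dx":0.076,"dy":0.134,"dz":0.3,"grip":1},{"dx":0.076,"dy":0.134,"dz":0.3,"grip":1},{"dx":0.076,"dy":0.134,"dz":0.3,"grip":1}]' 60
python3 - <<'E'
from h import *
d=wrist();np.savez("w1.npz",**d)
a=np.load("wrist.npz")["img"]
cv2.imwrite("pics/w1.png",np.hstack([cv2.resize(d["img"],(400,300)),cv2.resize(a,(400,300))])[:,:,::-1])
A=np.load("scene.npz");B=np.load("side.npz")
for n,u,v in(("green1",(285,228),(276,213)),("green2",(213,192),(241,267)),("green3",(327,245),(286,192)),("purple",(259,271),(330,223)),("marker red",(281,153),(173,223)),("marker end",(281,184),(219,221))): print(n,tri(A,u,B,v).round(3))
print(pix(d,[.608,.019,.008]))
E
```

```text
green1 [ 0.563 -0.087  0.007]
green2 [0.553 0.134 0.008]
green3 [ 0.578 -0.196  0.008]
purple [ 0.427 -0.101  0.008]
marker red [0.777 0.061 0.012]
marker end [0.682 0.    0.005]
[283.74405429 150.32351936]schema error: expected keys dx, dy, dz, ax, ay, az, grip
```

View pics/w1.png

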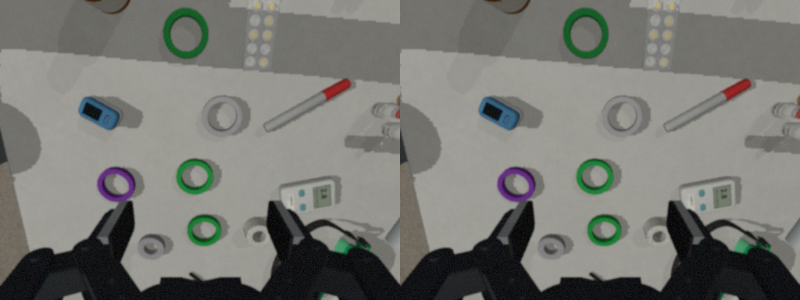

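The wrist view shows the wide ring at about (282,147) in full-size pixels, the marker to its right and a green ring below it. All keys are needed in a row. I'll also turn 45° so the fingers keep clear of the marker.

```bash
python3 -m jog '[{"dx":0.076,"dy":0.134,"dz":0.3,"ax":0,"ay":0,"az":0.5,"grip":1},{"dx":0.076,"dy":0.134,"dz":0.3,"ax":0,"ay":0,"az":0.5,"grip":1},{"dx":0.076,"dy":0.134,"dz":0.3,"ax":0,"ay":0,"az":0.5,"grip":1},{"dx":0.076,"dy":0.134,"dz":0.3,"ax":0,"ay":0,"az":0.5,"grip":1},{"dx":0.076,"dy":0.134,"dz":0.3,"ax":0,"ay":0,"az":0.5,"grip":1}]' 60
python3 -m jog '[{"dx":0,"dy":0,"dz":0,"ax":0,"ay":0,"az":0.1,"grip":1},{"dx":0,"dy":0,"dz":0,"ax":0,"ay":0,"az":0.1,"grip":1},{"dx":0,"dy":0,"dz":0,"ax":0,"ay":0,"az":0.1,"grip":1}]'
python3 - <<'E'
from h import *
s=manip.get_state();print(s["position"],s["ee_rot"],s["qpos"][5])
d=wrist();np.savez("w1.npz",**d);print(pix(d,[.608,.019,.008]))
cv2.imwrite("pics/w2.png",d["img"][:,:,::-1])
E
```

```text
clock: 0.62
position: [0.6081, 0.0193, 0.1546]
ee_rot: [-0.001, 0.892, 0.453, -0.001]
contact_force: [0.3, -0.6, -0.3]
width: 0.0856
gripper_force: 0.0
clock: 0.87
position: [0.6084, 0.019, 0.156]
ee_rot: [-0.0, 0.923, 0.384, -0.0]
contact_force: [0.2, -0.8, 0.4]
width: 0.0853
gripper_force: 0.0
[0.60839264 0.01902396 0.15597055] [-1.34627501e-04  9.23316972e-01  3.84038641e-01 -2.72659019e-04] 0.6994696345707512
[256.69465561 182.34968156]
```

View pics/w2.png

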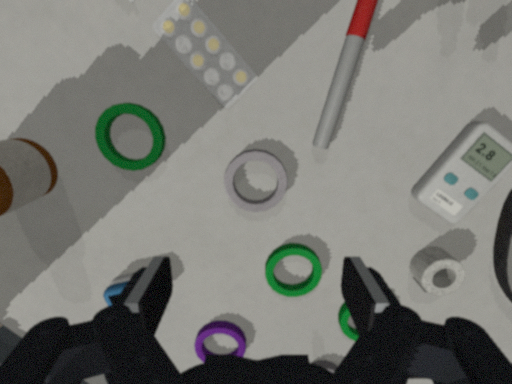

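The wide ring sits at about (256,181), where it was predicted at (257,182). The fingers' closing line (image horizontal) is clear of the marker and green ring. I fit the ring in the two wrist views.

```bash
cat >> h.py <<'E'
def ring(d,c,r,px):
    """top-face annulus: purplish-grey mask, outer and hole ellipse centres"""
    x,y=map(int,c);im=d["img"][y-r:y+r,x-r:x+r].astype(float)
    ch=(im[...,0]+im[...,2])/2-im[...,1]
    t=cv2.normalize(cv2.GaussianBlur(ch,(3,3),0),None,0,255,cv2.NORM_MINMAX).astype(np.uint8)
    _,m=cv2.threshold(t,0,255,cv2.THRESH_OTSU)
    cs,h=cv2.findContours(m,cv2.RETR_CCOMP,cv2.CHAIN_APPROX_NONE)
    out=[]
    for k in cs:
        if len(k)>20 and cv2.contourArea(k)>px:
            e=cv2.fitEllipse(k);out.append((np.array(e[0])+[x-r,y-r],np.round(e[1],1)))
    return out
E
python3 - <<'E'
from h import *
w0=dict(np.load("wrist.npz"));w0["world_to_cam"]=w2c(np.array([.5745,.0001,.2304]),np.array([-7e-4,.7071,.7071,-6e-4]),w0["T_tool_cam"])
w1=dict(np.load("w1.npz"))
for d,g in((w0,(283,148)),(w1,(256,181))):
    for e in ring(d,g,42,300):print(e[0].round(1),e[1],cast(d,e[0],.014).round(4),cast(d,e[0],.007).round(4))
    print(pix(d,[.608,.019,.014]))
E
```

```text
[284.5 148.3] [51.4 52.5] [0.608  0.0226 0.014 ] [0.6087 0.0214 0.007 ]
[284.1 148.5] [34.8 37.3] [0.6076 0.0225 0.014 ] [0.6083 0.0212 0.007 ]
[284.38325537 151.328821  ]
[255.3 180.3] [61.7 62.7] [0.6098 0.0227 0.014 ] [0.6083 0.0213 0.007 ]
[255.4 180.1] [41.3 44.3] [0.61   0.0228 0.014 ] [0.6086 0.0214 0.007 ]
[256.70081182 184.05337527]
```

Both views meet at z≈0.007 (ring mid-height) at (0.6086, 0.0214). I descend.

```bash
python3 -m jog '[{"dx":0.008,"dy":-0.006,"dz":0.15,"ax":0,"ay":0,"az":0,"grip":1},{"dx":0.008,"dy":-0.006,"dz":0.3,"ax":0,"ay":0,"az":0,"grip":1},{"dx":0.008,"dy":-0.006,"dz":0.45,"ax":0,"ay":0,"az":0,"grip":1},{"dx":0.008,"dy":-0.006,"dz":0.56,"ax":0,"ay":0,"az":0,"grip":1},{"dx":0.008,"dy":-0.006,"dz":0.58,"ax":0,"ay":0,"az":0,"grip":1}]'
python3 -m jog '[{"dx":0,"dy":0,"dz":0.02,"ax":0,"ay":0,"az":0,"grip":1},{"dx":0,"dy":0,"dz":0.032,"ax":0,"ay":0,"az":0,"grip":1},{"dx":0,"dy":0,"dz":0.032,"ax":0,"ay":0,"az":0,"grip":1}]'
```

```text
clock: 1.33
position: [0.6046, 0.0218, 0.0063]
ee_rot: [-0.002, 0.923, 0.385, -0.005]
contact_force: [-1.0, 0.1, -0.1]
width: 0.0855
gripper_force: 0.0
clock: 1.58
position: [0.6102, 0.0213, 0.0045]
ee_rot: [0.001, 0.923, 0.384, 0.001]
contact_force: [-0.4, -0.3, 0.2]
width: 0.0859
gripper_force: 0.0
```

Pads sit back when open, so I go about 8 mm lower (tips still above the table at this opening) and close.

```bash
python3 -m jog '[{"dx":0,"dy":0,"dz":0.02,"ax":0,"ay":0,"az":0,"grip":1},{"dx":0,"dy":0,"dz":0.032,"ax":0,"ay":0,"az":0,"grip":1},{"dx":0,"dy":0,"dz":0.032,"ax":0,"ay":0,"az":0,"grip":0.7},{"dx":0,"dy":0,"dz":0.032,"ax":0,"ay":0,"az":0,"grip":0.6},{"dx":0,"dy":0,"dz":0.032,"ax":0,"ay":0,"az":0,"grip":0.55}]'
python3 - <<'E'
from h import *
a=dict(manip.get_image("side"));b=wrist()
im=cv2.resize(a["img"][150:270,160:320],(533,400))
cv2.imwrite("pics/g1.png",np.hstack([im,cv2.resize(b["img"][60:340,150:340],(267,400))])[:,:,::-1])
E
```

```text
clock: 2.0
position: [0.6091, 0.0214, -0.0042]
ee_rot: [0.0, 0.923, 0.384, 0.0]
contact_force: [-0.6, 0.7, 0.5]
width: 0.0667
gripper_force: 0.0
```

View pics/g1.png

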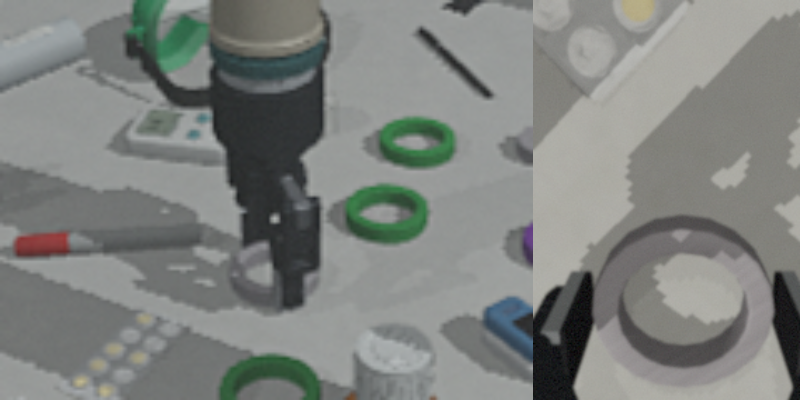

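The ring lies between the pads at the finger tips, nearly at the table. I close and lift.

```bash
python3 -m jog '[{"dx":0,"dy":0,"dz":0,"ax":0,"ay":0,"az":0,"grip":0.4},{"dx":0,"dy":0,"dz":0,"ax":0,"ay":0,"az":0,"grip":0.3},{"dx":0,"dy":0,"dz":0,"ax":0,"ay":0,"az":0,"grip":0.3},{"dx":0,"dy":0,"dz":0,"ax":0,"ay":0,"az":0,"grip":0.3},{"dx":0,"dy":0,"dz":0,"ax":0,"ay":0,"az":0,"grip":0.3}]' 60
python3 -m jog '[{"dx":0,"dy":0,"dz":-0.05,"ax":0,"ay":0,"az":0,"grip":0.3},{"dx":0,"dy":0,"dz":-0.15,"ax":0,"ay":0,"az":0,"grip":0.3},{"dx":0,"dy":0,"dz":-0.3,"ax":0,"ay":0,"az":0,"grip":0.3},{"dx":0,"dy":0,"dz":-0.45,"ax":0,"ay":0,"az":0,"grip":0.3},{"dx":0,"dy":0,"dz":-0.6,"ax":0,"ay":0,"az":0,"grip":0.3}]'
python3 -m jog '[{"dx":0,"dy":0,"dz":-0.12,"ax":0,"ay":0,"az":0,"grip":0.3},{"dx":0,"dy":0,"dz":-0.24,"ax":0,"ay":0,"az":0,"grip":0.3},{"dx":0,"dy":0,"dz":-0.24,"ax":0,"ay":0,"az":0,"grip":0.3},{"dx":0,"dy":0,"dz":-0.24,"ax":0,"ay":0,"az":0,"grip":0.3}]'
```

```text
clock: 2.52
position: [0.6091, 0.0214, -0.0033]
ee_rot: [0.0, 0.923, 0.384, 0.0]
contact_force: [-2.2, -0.3, 7.7]
width: 0.0615
gripper_force: 63.3
clock: 2.93
position: [0.6078, 0.0215, 0.1459]
ee_rot: [-0.001, 0.923, 0.384, -0.001]
contact_force: [0.5, -0.6, -3.8]
width: 0.0618
gripper_force: 66.6
clock: 3.27
position: [0.6095, 0.0215, 0.2067]
ee_rot: [0.001, 0.923, 0.384, 0.002]
contact_force: [1.1, 0.2, -4.0]
width: 0.0617
gripper_force: 66.6
```

Lifted, width 0.062 stable. I move so the camera sits over the bottle, for two near views of the cap.

```bash
python3 -m jog '[{"dx":-0.282,"dy":-0.9,"dz":0,"ax":0,"ay":0,"az":0,"grip":0.3},{"dx":-0.282,"dy":-0.9,"dz":0,"ax":0,"ay":0,"az":0,"grip":0.3},{"dx":-0.282,"dy":-0.9,"dz":0,"ax":0,"ay":0,"az":0,"grip":0.3},{"dx":-0.282,"dy":-0.9,"dz":0,"ax":0,"ay":0,"az":0,"grip":0.3},{"dx":-0.282,"dy":-0.9,"dz":0,"ax":0,"ay":0,"az":0,"grip":0.3}]'
python3 -m jog '[{"dx":0,"dy":-0.03,"dz":0,"ax":0,"ay":0,"az":0,"grip":0.3},{"dx":0,"dy":-0.03,"dz":0,"ax":0,"ay":0,"az":0,"grip":0.3},{"dx":0,"dy":-0.03,"dz":0,"ax":0,"ay":0,"az":0,"grip":0.3}]'
python3 - <<'E'
from h import *
s=manip.get_state();print(s["position"],s["ee_rot"])
d=wrist();np.savez("b1.npz",**d);print(pix(d,[.45,.188,.12]))
cv2.imwrite("pics/b1.png",d["img"][:,:,::-1])
E
```

```text
clock: 3.68
position: [0.4201, 0.1177, 0.2024]
ee_rot: [-0.001, 0.923, 0.384, -0.003]
contact_force: [0.1, 1.1, -2.6]
width: 0.062
gripper_force: 66.8
clock: 3.93
position: [0.4175, 0.1227, 0.2039]
ee_rot: [-0.0, 0.923, 0.385, -0.001]
contact_force: [0.9, -0.7, -2.2]
width: 0.0616
gripper_force: 66.9
[0.41747239 0.12272604 0.2038715 ] [-5.97994387e-05  9.22973632e-01  3.84861568e-01 -1.11542544e-03]
[226.08848271 115.80723347]
```

View pics/b1.png

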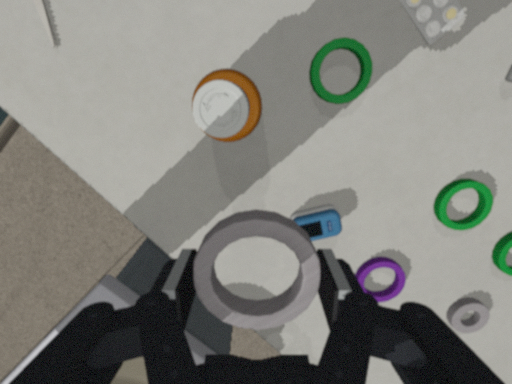

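The cap is at about (225,107), its top half in shade; the amber shoulder is at (228,104), and the held ring at (257,268) is level and centred between the pads. I take a second view nearer, then fit.

```bash
python3 -m jog '[{"dx":0.16,"dy":-0.09,"dz":0,"ax":0,"ay":0,"az":0,"grip":0.3},{"dx":0.16,"dy":-0.09,"dz":0,"ax":0,"ay":0,"az":0,"grip":0.3},{"dx":0.16,"dy":-0.09,"dz":0,"ax":0,"ay":0,"az":0,"grip":0.3},{"dx":0.16,"dy":-0.09,"dz":0,"ax":0,"ay":0,"az":0,"grip":0.3}]'
cat >> h.py <<'E'
def bottle(d,c,r=50):
    x,y=map(int,c);im=np.ascontiguousarray(d["img"][y-r:y+r,x-r:x+r]);f=im.astype(int)
    am=((f[...,0]-f[...,2]>45)*255).astype(np.uint8)
    cs,_=cv2.findContours(am,cv2.RETR_EXTERNAL,cv2.CHAIN_APPROX_NONE);k=max(cs,key=cv2.contourArea)
    o,ro=cv2.minEnclosingCircle(k)
    # cap: Hough circle on saturation (white cap vs amber)
    yy,xx=np.mgrid[:2*r,:2*r];sat=(f[...,0]-f[...,2]).clip(0,90).astype(np.uint8)*2
    g=cv2.cvtColor(im,cv2.COLOR_RGB2GRAY)
    res={}
    for n,ch in(("sat",sat),("gray",g)):
        h=cv2.HoughCircles(cv2.GaussianBlur(ch,(3,3),0),cv2.HOUGH_GRADIENT_ALT,1,5,param1=120,param2=0.6,minRadius=18,maxRadius=45)
        res[n]=None if h is None else [(np.round(q[:2]+[x-r,y-r],1).tolist(),round(float(q[2]),1)) for q in h[0][:4]]
    return np.array(o)+[x-r,y-r],ro,res
E
python3 - <<'E'
from h import *
s=manip.get_state();print(s["position"])
b1=dict(np.load("b1.npz"));b2=wrist();np.savez("b2.npz",**b2)
g2=pix(b2,cast(b1,(225,107),.1));print(g2)
cv2.imwrite("pics/b2.png",np.hstack([cv2.resize(x["img"][int(c[1])-50:int(c[1])+50,int(c[0])-50:int(c[0])+50],(390,390),interpolation=cv2.INTER_CUBIC) for x,c in((b1,(225,107)),(b2,g2))])[:,:,::-1])
for d,g in((b1,(225,107)),(b2,g2)):
    o,ro,res=bottle(d,g);print("shoulder",o.round(1),round(ro,1),cast(d,o,.076).round(4));print(res)
E
```

```text
clock: 4.32
position: [0.4314, 0.1662, 0.2043]
ee_rot: [0.0, 0.923, 0.384, -0.001]
contact_force: [-0.6, -0.6, -2.8]
width: 0.0619
gripper_force: 66.9
[0.43137421 0.16621885 0.20432903]
[251.37731299 157.62520753]
shoulder [225.9 105.3] 36.1 [0.451 0.195 0.076]
{'sat': [([221.0, 108.0], 36.5), ([221.0, 108.0], 28.8)], 'gray': [([222.0, 109.0], 28.2)]}
shoulder [250.3 150.6] 32.8 [0.452  0.1956 0.076 ]
{'sat': [([250.0, 151.0], 32.3)], 'gray': [([250.0, 151.0], 32.3), ([249.0, 165.0], 25.0), ([250.0, 151.0], 21.0)]}
```

View pics/b2.png

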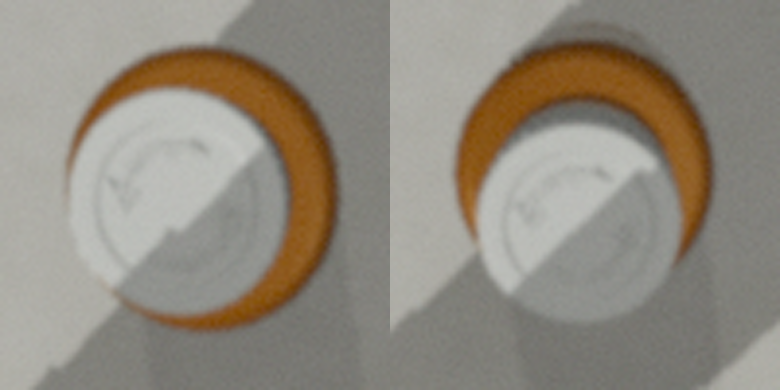

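Both crops show the white cap circle clearly: centre (221.3,108.8), radius 28.7 in view 1; centre (249.8,164.2), radius 25.7 in view 2. The amber shoulder is behind it.

Run:
```python
from h import *
b1=dict(np.load("b1.npz"));b2=dict(np.load("b2.npz"))
print("cap tri",tri(b1,(221.3,108.8),b2,(249.8,164.2)).round(4),cast(b1,(221.3,108.8),.123).round(4),cast(b2,(249.8,164.2),.123).round(4))
print("sh tri",tri(b1,(225.9,105.3),b2,(250.3,150.6)).round(4))
a=np.load("scene.npz");b=np.load("side.npz")
print(pix(a,[.45,.19,.123]),pix(b,[.45,.19,.123]))
# ring in tool frame
T=b2["T_tool_cam"]
for n in(b1,b2):
    f=n["img"].astype(int);c=(f[...,0]+f[...,2])/2-f[...,1]
    d={"img":n["img"],"mtx":n["mtx"],"world_to_cam":np.linalg.inv(T)}
    for z in(-.0175,-.0035):print(z,pix(d,[0,0,z]),pix(d,[0,.032,z])-pix(d,[0,-.032,z]))
    for e in ring(d,(257,268),62,1000)[:3]:print(e,cast(d,e[0],-.0175).round(4),cast(d,e[0],-.0035).round(4))
```

```text
cap tri [0.4512 0.1938 0.1222] [0.4515 0.1937 0.123 ] [0.4511 0.194  0.123 ]
sh tri [0.4509 0.1951 0.0707]
[163.15289954 176.94978539] [278.1782443 252.6355492]
-0.0175 [257.58940557 277.12932466] [ 1.30688182e+02 -6.59412100e-02]
-0.0035 [257.47651622 261.88433754] [ 1.19857658e+02 -5.83414693e-02]
(array([256.43858337, 270.22960663]), array([118.8, 127.1])) [ 0.0039 -0.0006 -0.0175] [-0.0052 -0.0006 -0.0035]
(array([256.32966232, 267.54854584]), array([64.7, 86.3])) [ 0.0054 -0.0006 -0.0175] [-0.0035 -0.0006 -0.0035]
-0.0175 [257.58940557 277.12932466] [ 1.30688182e+02 -6.59412100e-02]
-0.0035 [257.47651622 261.88433754] [ 1.19857658e+02 -5.83414693e-02]
(array([256.04013062, 270.21244049]), array([119. , 126.3])) [ 0.0039 -0.0008 -0.0175] [-0.0051 -0.0008 -0.0035]
(array([256.50268173, 267.99349594]), array([65.1, 86.4])) [ 0.0052 -0.0005 -0.0175] [-0.0038 -0.0005 -0.0035]
```

Cap top triangulates to (0.4512, 0.1938, 0.122), consistent with 0.123, and the ring sits less than 1 mm off the tool axis. I position the ring above the cap and check.

```bash
python3 -m jog '[{"dx":0.138,"dy":-0.02,"dz":0,"ax":0,"ay":0,"az":0,"grip":0.3},{"dx":0.138,"dy":-0.02,"dz":0.08,"ax":0,"ay":0,"az":0,"grip":0.3},{"dx":0.138,"dy":-0.02,"dz":0.17,"ax":0,"ay":0,"az":0,"grip":0.3},{"dx":0.138,"dy":-0.02,"dz":0.17,"ax":0,"ay":0,"az":0,"grip":0.3},{"dx":0.138,"dy":-0.02,"dz":0.17,"ax":0,"ay":0,"az":0,"grip":0.3}]'
python3 - <<'E'
from h import *
P=np.mean([manip.get_state()["position"] for _ in range(3)],0);print(P)
b=dict(manip.get_image("side"));a=dict(manip.get_image("scene"));w=wrist()
z=lambda d,c:cv2.resize(d["img"][c[1]-45:c[1]+45,c[0]-45:c[0]+45],(390,390),interpolation=cv2.INTER_CUBIC)
cv2.imwrite("pics/over.png",np.hstack([z(b,(278,240)),cv2.resize(w["img"][190:350,177:337],(390,390))])[:,:,::-1])
E
```

```text
clock: 4.78
position: [0.4505, 0.1936, 0.1617]
ee_rot: [-0.0, 0.923, 0.384, -0.002]
contact_force: [0.3, 0.9, -2.6]
width: 0.0617
gripper_force: 67.3
[0.45049382 0.19358988 0.1617358 ]
```

View pics/over.png

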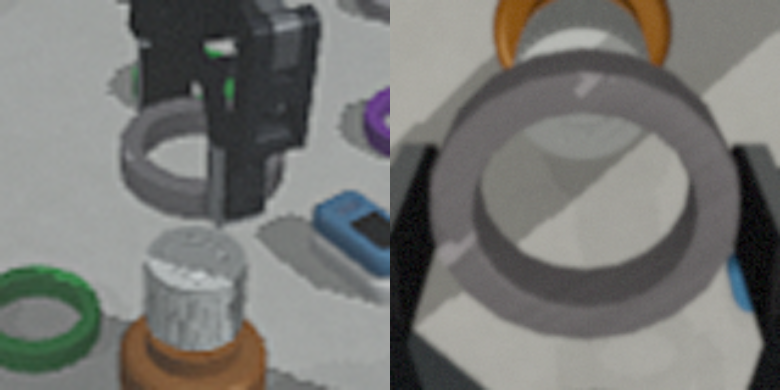

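Side crop: the ring hangs level above the cap, within about 2 mm. Wrist crop: the ring centre column is about 257.8 and the bottle's about 256. I trim by +1.5 mm x and -0.6 mm y, and go down to just above the cap to look through the hole.

```bash
python3 -m jog '[{"dx":0.006,"dy":-0.003,"dz":0.04,"ax":0,"ay":0,"az":0,"grip":0.3},{"dx":0.006,"dy":-0.003,"dz":0.09,"ax":0,"ay":0,"az":0,"grip":0.3},{"dx":0.006,"dy":-0.003,"dz":0.12,"ax":0,"ay":0,"az":0,"grip":0.3},{"dx":0.006,"dy":-0.003,"dz":0.12,"ax":0,"ay":0,"az":0,"grip":0.3},{"dx":0.006,"dy":-0.003,"dz":0.12,"ax":0,"ay":0,"az":0,"grip":0.3}]'
python3 - <<'E'
from h import *
w=wrist();print(manip.get_state()["position"]);np.savez("ov.npz",**w)
b=dict(manip.get_image("side"))
z=cv2.resize(b["img"][200:290,233:323],(380,380),interpolation=cv2.INTER_CUBIC)
cv2.imwrite("pics/thru.png",np.hstack([cv2.resize(w["img"][190:350,177:337],(400,400)),cv2.copyMakeBorder(z,10,10,0,0,0)])[:,:,::-1])
E
```

```text
clock: 5.35
position: [0.4519, 0.1965, 0.1326]
ee_rot: [-0.0, 0.923, 0.384, -0.0]
contact_force: [-0.3, -0.7, -3.1]
width: 0.0617
gripper_force: 67.3
[0.45239343 0.19658315 0.13303622]
```

View pics/thru.png

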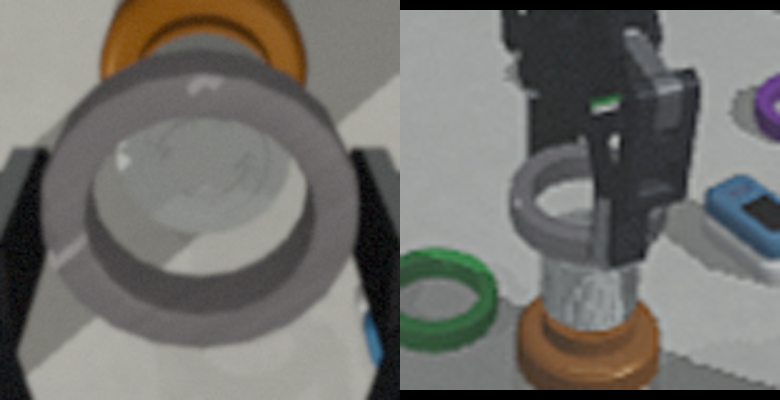

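Through the hole the shaded cap is visible, column about 202 of the crop against the ring's 200. The cap's far edge is at crop row 233, the hole's lower inner edge at 275 and the ring's outer top edge at 347. I convert these to tool x.

Run:
```python
from h import *
w=dict(np.load("ov.npz"));d={"mtx":w["mtx"],"world_to_cam":np.linalg.inv(w["T_tool_cam"])}
f=lambda c,r,z:cast(d,(177+c/2.5,190+r/2.5),z)
print("cap x",f(203,233,.0098)[0]+.020,"y",f(202,165,.0098)[1])
for zu in(-.0035,0.):
  print("ring x from hole",f(200,275,zu)[0]+.0225,"outer top",f(200,347,zu-.014)[0]+.032,"hole top near",f(200,118,zu-.014)[0]-.0225)
print("ring y",f(42,205,-.0175)[1],f(358,205,-.0175)[1])
# column profile to refine rows
g=w["img"][190:350,254:261].mean((1,2));print(np.round(g).astype(int).tolist())
```

```text
cap x -0.0027838087243904387 y 0.00024431295431148097
ring x from hole -0.0019684504866486277 outer top 0.0003786407377657369 hole top near -0.0007858454761503
ring x from hole -0.0047194292031264365 outer top -0.0028790222107844404 hole top near -0.0025551278368577193
ring y -0.031034317193223002 0.03046169544404072
[83, 81, 80, 78, 78, 67, 53, 43, 40, 49, 63, 75, 89, 96, 99, 101, 99, 100, 96, 87, 80, 74, 74, 76, 76, 75, 77, 77, 83, 101, 121, 133, 141, 141, 137, 127, 121, 115, 111, 108, 108, 107, 108, 107, 106, 103, 105, 115, 124, 127, 128, 129, 129, 129, 130, 129, 130, 129, 128, 128, 129, 129, 129, 129, 129, 130, 129, 129, 129, 129, 129, 130, 129, 130, 133, 134, 135, 133, 132, 135, 136, 136, 137, 138, 139, 139, 140, 140, 139, 138, 138, 137, 137, 136, 142, 150, 156, 159, 160, 160, 162, 161, 161, 162, 161, 160, 159, 159, 154, 137, 105, 81, 72, 71, 71, 73, 72, 74, 76, 74, 75, 75, 75, 75, 79, 86, 98, 105, 106, 104, 103, 102, 102, 101, 100, 100, 99, 100, 112, 138, 153, 160, 161, 160, 159, 159, 158, 158, 158, 159, 158, 158, 157, 158, 158, 159, 159, 159, 161, 161]
```

Run:
```python
from h import *
w=dict(np.load("ov.npz"));d={"mtx":w["mtx"],"world_to_cam":np.linalg.inv(w["T_tool_cam"])}
X=lambda r,z:cast(d,(257.2,r),z)[0]
for z in(-.0175,-.0155,-.0135,-.0115):
  a=[X(r,z) for r in(218.5,236.5,315.5,328.5)];
  print(z,"outer",round(a[0]-a[3],4),"hole",round(a[1]-a[2],4),"centres",round((a[0]+a[3])/2,4),round((a[1]+a[2])/2,4),"bottom-hole ctr",round(X(300,z+.014)+.0225,4))
print("cap",X(283.5,.0098)+.02,X(283.5,.0088)+.02,X(283.5,.0108)+.02)
```

```text
-0.0175 outer 0.0626 hole 0.0451 centres -0.0001 -0.0005 bottom-hole ctr -0.002
-0.0155 outer 0.0636 hole 0.0459 centres -0.0015 -0.0019 bottom-hole ctr -0.0035
-0.0135 outer 0.0646 hole 0.0466 centres -0.0028 -0.0032 bottom-hole ctr -0.0051
-0.0115 outer 0.0656 hole 0.0473 centres -0.0042 -0.0046 bottom-hole ctr -0.0067
cap -0.002995599343827541 -0.002287699230862656 -0.003703499456792412
```

The measurements agree that the ring should shift about -1.8 mm along tool x. I correct and start down, watching the force.

```bash
python3 -m jog '[{"dx":-0.007,"dy":0.001,"dz":0,"ax":0,"ay":0,"az":0,"grip":0.3},{"dx":-0.007,"dy":0.001,"dz":0,"ax":0,"ay":0,"az":0,"grip":0.3},{"dx":-0.007,"dy":0.001,"dz":0.02,"ax":0,"ay":0,"az":0,"grip":0.3},{"dx":-0.007,"dy":0.001,"dz":0.04,"ax":0,"ay":0,"az":0,"grip":0.3},{"dx":-0.007,"dy":0.001,"dz":0.04,"ax":0,"ay":0,"az":0,"grip":0.3}]'
python3 -m jog '[{"dx":0,"dy":0,"dz":0.01,"ax":0,"ay":0,"az":0,"grip":0.3},{"dx":0,"dy":0,"dz":0.02,"ax":0,"ay":0,"az":0,"grip":0.3},{"dx":0,"dy":0,"dz":0.02,"ax":0,"ay":0,"az":0,"grip":0.3}]'
```

```text
clock: 5.87
position: [0.4502, 0.1948, 0.1217]
ee_rot: [-0.0, 0.923, 0.384, -0.001]
contact_force: [0.7, -0.2, -2.6]
width: 0.0621
gripper_force: 67.3
clock: 6.12
position: [0.4508, 0.195, 0.1172]
ee_rot: [-0.0, 0.923, 0.384, -0.0]
contact_force: [-0.8, 0.3, -3.4]
width: 0.0624
gripper_force: 67.3
```

No contact; the ring is passing the cap rim.

```bash
python3 -m jog '[{"dx":0,"dy":0,"dz":0.02,"ax":0,"ay":0,"az":0,"grip":0.3},{"dx":0,"dy":0,"dz":0.04,"ax":0,"ay":0,"az":0,"grip":0.3},{"dx":0,"dy":0,"dz":0.06,"ax":0,"ay":0,"az":0,"grip":0.3},{"dx":0,"dy":0,"dz":0.06,"ax":0,"ay":0,"az":0,"grip":0.3}]'
python3 -m jog '[{"dx":0,"dy":0,"dz":0.02,"ax":0,"ay":0,"az":0,"grip":0.3},{"dx":0,"dy":0,"dz":0.04,"ax":0,"ay":0,"az":0,"grip":0.3},{"dx":0,"dy":0,"dz":0.06,"ax":0,"ay":0,"az":0,"grip":0.3},{"dx":0,"dy":0,"dz":0.06,"ax":0,"ay":0,"az":0,"grip":0.3}]'
python3 - <<'E'
from h import *
w=wrist();np.savez("ov2.npz",**w)
print(w["img"][150:350,254:261].mean((1,2)).round().astype(int).tolist())
E
```

```text
clock: 6.45
position: [0.4502, 0.1948, 0.1015]
ee_rot: [-0.0, 0.923, 0.384, -0.001]
contact_force: [0.1, 0.3, -3.6]
width: 0.062
gripper_force: 67.3
clock: 6.78
position: [0.4503, 0.1948, 0.0867]
ee_rot: [-0.0, 0.923, 0.384, -0.001]
contact_force: [-1.7, 0.7, -2.5]
width: 0.062
gripper_force: 67.3
[166, 167, 166, 165, 161, 158, 150, 145, 139, 132, 128, 124, 123, 123, 123, 123, 116, 93, 61, 60, 81, 98, 105, 107, 108, 108, 108, 107, 109, 108, 107, 109, 109, 108, 109, 108, 109, 109, 109, 103, 89, 64, 44, 41, 39, 39, 40, 44, 45, 51, 54, 60, 65, 71, 77, 79, 81, 82, 80, 81, 77, 75, 73, 75, 74, 76, 76, 77, 82, 96, 114, 126, 132, 136, 134, 125, 116, 110, 106, 107, 108, 107, 107, 105, 104, 101, 94, 92, 94, 98, 99, 99, 99, 99, 101, 99, 99, 100, 98, 101, 99, 99, 100, 100, 98, 99, 100, 102, 106, 104, 102, 101, 103, 114, 130, 139, 140, 139, 139, 138, 138, 137, 138, 135, 132, 134, 137, 138, 137, 138, 134, 128, 130, 133, 134, 132, 133, 136, 137, 136, 138, 137, 138, 137, 139, 137, 137, 138, 138, 137, 138, 136, 136, 137, 137, 138, 138, 137, 137, 137, 137, 137, 137, 136, 137, 138, 138, 137, 137, 137, 133, 127, 129, 136, 136, 136, 136, 138, 138, 137, 137, 139, 139, 138, 138, 137, 136, 136, 136, 141, 152, 158, 160, 159, 159, 158, 159, 159, 161, 162]
```

```bash
python3 -m jog '[{"dx":0,"dy":0,"dz":0.02,"ax":0,"ay":0,"az":0,"grip":0.3},{"dx":0,"dy":0,"dz":0.035,"ax":0,"ay":0,"az":0,"grip":0.3},{"dx":0,"dy":0,"dz":0.035,"ax":0,"ay":0,"az":0,"grip":0.3},{"dx":0,"dy":0,"dz":0.035,"ax":0,"ay":0,"az":0,"grip":0.3}]'
python3 -m jog '[{"dx":0,"dy":0,"dz":0.006,"ax":0,"ay":0,"az":0,"grip":0.3},{"dx":0,"dy":0,"dz":0.012,"ax":0,"ay":0,"az":0,"grip":0.3},{"dx":0,"dy":0,"dz":0.012,"ax":0,"ay":0,"az":0,"grip":0.3}]'
```

```text
clock: 7.17
position: [0.4509, 0.195, 0.0788]
ee_rot: [-0.0, 0.923, 0.384, -0.0]
contact_force: [-0.6, 1.1, -2.7]
width: 0.0619
gripper_force: 67.3
clock: 7.42
position: [0.451, 0.195, 0.0759]
ee_rot: [0.0, 0.923, 0.384, -0.0]
contact_force: [-0.0, 0.0, -2.8]
width: 0.0623
gripper_force: 67.3
```

```bash
python3 -m jog '[{"dx":0,"dy":0,"dz":0.006,"ax":0,"ay":0,"az":0,"grip":0.3},{"dx":0,"dy":0,"dz":0.006,"ax":0,"ay":0,"az":0,"grip":0.3},{"dx":0,"dy":0,"dz":0.006,"ax":0,"ay":0,"az":0,"grip":0.3}]'
python3 -m jog '[{"dx":0,"dy":0,"dz":0.004,"ax":0,"ay":0,"az":0,"grip":0.3},{"dx":0,"dy":0,"dz":0.004,"ax":0,"ay":0,"az":0,"grip":0.3},{"dx":0,"dy":0,"dz":0.004,"ax":0,"ay":0,"az":0,"grip":0.3}]'
```

```text
clock: 7.67
position: [0.451, 0.195, 0.0745]
ee_rot: [0.0, 0.923, 0.384, -0.0]
contact_force: [-0.1, 0.0, -2.7]
width: 0.0621
gripper_force: 67.3
clock: 7.92
position: [0.4511, 0.1951, 0.0735]
ee_rot: [0.0, 0.923, 0.384, -0.0]
contact_force: [-0.7, -0.3, -2.7]
width: 0.062
gripper_force: 67.3
```

```bash
for i in 1 2; do python3 -m jog '[{"dx":0,"dy":0,"dz":0.004,"ax":0,"ay":0,"az":0,"grip":0.3},{"dx":0,"dy":0,"dz":0.004,"ax":0,"ay":0,"az":0,"grip":0.3},{"dx":0,"dy":0,"dz":0.004,"ax":0,"ay":0,"az":0,"grip":0.3}]' | grep -E "pos|contact"; done
```

```text
position: [0.4513, 0.1951, 0.0728]
contact_force: [-0.5, -0.0, 0.4]
position: [0.4513, 0.1951, 0.0727]
contact_force: [-1.7, -0.3, 6.6]
```

Contact at TCP z 0.0728, as predicted: the ring is on the shoulder. I release.

```bash
python3 -m jog '[{"dx":0,"dy":0,"dz":-0.003,"ax":0,"ay":0,"az":0,"grip":0.3},{"dx":0,"dy":0,"dz":-0.003,"ax":0,"ay":0,"az":0,"grip":0.5},{"dx":0,"dy":0,"dz":-0.003,"ax":0,"ay":0,"az":0,"grip":0.6},{"dx":0,"dy":0,"dz":-0.003,"ax":0,"ay":0,"az":0,"grip":0.7},{"dx":0,"dy":0,"dz":-0.003,"ax":0,"ay":0,"az":0,"grip":1}]' 20
python3 -m jog '[{"dx":0,"dy":0,"dz":0,"ax":0,"ay":0,"az":0,"grip":1},{"dx":0,"dy":0,"dz":0,"ax":0,"ay":0,"az":0,"grip":1},{"dx":0,"dy":0,"dz":-0.04,"ax":0,"ay":0,"az":0,"grip":1},{"dx":0,"dy":0,"dz":-0.12,"ax":0,"ay":0,"az":0,"grip":1},{"dx":0,"dy":0,"dz":-0.24,"ax":0,"ay":0,"az":0,"grip":1}]'
python3 -m jog '[{"dx":-0.16,"dy":0,"dz":-0.16,"ax":0,"ay":0,"az":0,"grip":1},{"dx":-0.16,"dy":0,"dz":-0.32,"ax":0,"ay":0,"az":0,"grip":1},{"dx":-0.16,"dy":0,"dz":-0.32,"ax":0,"ay":0,"az":0,"grip":1},{"dx":-0.16,"dy":0,"dz":-0.32,"ax":0,"ay":0,"az":0,"grip":1}]'
python3 - <<'E'
from h import *
w=wrist();np.savez("c1.npz",**w);print(manip.get_state()["position"])
g=pix(w,[.4513,.1943,.1]);print(g)
o,ro,res=bottle(w,g);print(o,ro,res)
x,y=map(int,g);im=w["img"]
cap=pix(w,[.4513,.1943,.123]);rt=pix(w,[.4513,.1943,.09]);print(cap,rt)
print(im[int(rt[1])-60:int(rt[1])+60,int(rt[0])-2:int(rt[0])+3].mean(1).round().astype(int)[::2].tolist())
s=dict(manip.get_image("side"));print([ (p,s["img"][tuple(pix(s,p)[::-1].round().astype(int))].tolist()) for p in([.4513,.1943,.115],[.4390,.1660,.083],[.4513,.1943,.03])])
E
```

```text
clock: 8.83
position: [0.4514, 0.1952, 0.0724]
ee_rot: [0.0, 0.923, 0.384, 0.0]
contact_force: [-0.9, -0.8, 0.5]
width: 0.0826
gripper_force: 0.0
clock: 9.25
position: [0.4491, 0.1945, 0.1308]
ee_rot: [-0.0, 0.923, 0.384, -0.003]
contact_force: [1.6, -0.0, -0.2]
width: 0.0852
gripper_force: 0.0
clock: 9.58
position: [0.4247, 0.1669, 0.2159]
ee_rot: [0.001, 0.923, 0.384, 0.004]
contact_force: [0.9, 0.2, 0.8]
width: 0.0856
gripper_force: 0.0
[0.42370541 0.16682462 0.21360813]
[255.80216238 151.17159853]
[254.5 142. ] 22.58881378173828 {'sat': None, 'gray': [([256.0, 156.0], 27.6)]}
[255.89293042 156.25366347] [255.76726852 149.21790575]
[[165, 165, 159], [167, 165, 159], [167, 166, 160], [166, 164, 159], [163, 162, 156], [162, 162, 156], [151, 151, 145], [135, 135, 130], [125, 124, 119], [122, 122, 116], [121, 119, 114], [107, 104, 98], [101, 98, 97], [137, 134, 134], [143, 138, 139], [134, 130, 129], [119, 116, 116], [106, 99, 97], [113, 77, 45], [95, 69, 52], [96, 95, 92], [119, 121, 118], [171, 172, 168], [181, 183, 178], [179, 181, 177], [179, 181, 176], [180, 181, 177], [169, 171, 166], [170, 172, 168], [178, 179, 176], [181, 182, 178], [181, 182, 178], [180, 181, 177], [180, 182, 177], [179, 180, 176], [174, 175, 171], [159, 161, 156], [144, 145, 141], [139, 140, 136], [138, 139, 136], [134, 136, 132], [134, 136, 132], [138, 139, 135], [138, 141, 136], [137, 138, 135], [136, 138, 133], [117, 118, 116], [102, 102, 99], [113, 111, 108], [114, 112, 108], [114, 113, 109], [112, 112, 106], [112, 111, 107], [112, 112, 107], [113, 112, 108], [111, 111, 106], [113, 112, 107], [111, 112, 105], [112, 110, 104], [111, 111, 104]]
[([0.4513, 0.1943, 0.115], [164, 169, 169]), ([0.439, 0.166, 0.083], [150, 154, 154]), ([0.4513, 0.1943, 0.03], [112, 102, 94])]
```

The cap's circle is at (256,156) where (255.9,156.3) was predicted, so the bottle stayed put, and the ring lies around the collar. Now I go over the cap with the tips kept above the ring.

```bash
python3 -m jog '[{"dx":0.157,"dy":0,"dz":0,"ax":0,"ay":0,"az":0,"grip":1},{"dx":0.157,"dy":0,"dz":0.12,"ax":0,"ay":0,"az":0,"grip":1},{"dx":0.157,"dy":0,"dz":0.26,"ax":0,"ay":0,"az":0,"grip":1},{"dx":0.157,"dy":0,"dz":0.4,"ax":0,"ay":0,"az":0,"grip":0.6},{"dx":0.157,"dy":0,"dz":0.45,"ax":0,"ay":0,"az":0,"grip":0.3}]' 20
python3 -m jog '[{"dx":0,"dy":0,"dz":0,"ax":0,"ay":0,"az":0,"grip":0.15},{"dx":0,"dy":0,"dz":0,"ax":0,"ay":0,"az":0,"grip":0.15},{"dx":0,"dy":0,"dz":0,"ax":0,"ay":0,"az":0,"grip":0.15},{"dx":0,"dy":0,"dz":0,"ax":0,"ay":0,"az":0,"grip":0.15}]'
```

```text
clock: 10.1
position: [0.4458, 0.1936, 0.0931]
ee_rot: [-0.001, 0.923, 0.384, -0.006]
contact_force: [-0.7, -1.0, -0.5]
width: 0.0639
gripper_force: 0.0
clock: 10.43
position: [0.4516, 0.1949, 0.1007]
ee_rot: [0.0, 0.923, 0.384, 0.001]
contact_force: [0.4, 0.8, 0.6]
width: 0.0495
gripper_force: 0.0
```

```bash
python3 -m jog '[{"dx":0,"dy":0,"dz":0.012,"ax":0,"ay":0,"az":0,"grip":0.1},{"dx":0,"dy":0,"dz":0.012,"ax":0,"ay":0,"az":0,"grip":0.05},{"dx":0,"dy":0,"dz":0.012,"ax":0,"ay":0,"az":0,"grip":0},{"dx":0,"dy":0,"dz":0.012,"ax":0,"ay":0,"az":0,"grip":-0.05},{"dx":0,"dy":0,"dz":0.012,"ax":0,"ay":0,"az":0,"grip":-0.1}]' 60
python3 -m jog '[{"dx":0,"dy":0,"dz":0,"ax":0,"ay":0,"az":0,"grip":-0.4},{"dx":0,"dy":0,"dz":0,"ax":0,"ay":0,"az":0,"grip":-0.4},{"dx":0,"dy":0,"dz":0,"ax":0,"ay":0,"az":0,"grip":-0.4},{"dx":0,"dy":0,"dz":0,"ax":0,"ay":0,"az":0,"grip":-0.4}]' 80
python3 - <<'E'
from h import *
s=dict(manip.get_image("side"));np.savez("s2.npz",**s)
E
```

```text
clock: 10.85
position: [0.4512, 0.1943, 0.0976]
ee_rot: [0.001, 0.923, 0.384, 0.001]
contact_force: [-0.2, -1.4, 3.5]
width: 0.0392
gripper_force: 37.4
clock: 11.18
position: [0.4511, 0.1944, 0.0972]
ee_rot: [0.0, 0.923, 0.384, 0.001]
contact_force: [0.9, -2.3, 4.4]
width: 0.0384
gripper_force: 79.7
```

Cap gripped at width 0.0384. I press in steps, reading the force.

```bash
python3 -m jog '[{"dx":0,"dy":0,"dz":0.006,"ax":0,"ay":0,"az":0,"grip":-0.4},{"dx":0,"dy":0,"dz":0.01,"ax":0,"ay":0,"az":0,"grip":-0.4},{"dx":0,"dy":0,"dz":0.01,"ax":0,"ay":0,"az":0,"grip":-0.4},{"dx":0,"dy":0,"dz":0.01,"ax":0,"ay":0,"az":0,"grip":-0.4}]' | grep -E "pos|contact"
python3 -m jog '[{"dx":0,"dy":0,"dz":0.004,"ax":0,"ay":0,"az":0,"grip":-0.4},{"dx":0,"dy":0,"dz":0.005,"ax":0,"ay":0,"az":0,"grip":-0.4},{"dx":0,"dy":0,"dz":0.005,"ax":0,"ay":0,"az":0,"grip":-0.4}]'
```

```text
position: [0.4512, 0.1944, 0.0948]
contact_force: [0.5, -2.4, 8.1]
clock: 11.82
position: [0.4512, 0.1944, 0.0938]
ee_rot: [0.0, 0.923, 0.384, 0.001]
contact_force: [-0.2, -2.9, 8.9]
width: 0.038
gripper_force: 79.9
```

8.9 N, about 4 mm pressed. I turn anticlockwise (negative az) in steps.

```bash
python3 -m jog '[{"dx":0,"dy":0,"dz":0.001,"ax":0,"ay":0,"az":-0.05,"grip":-0.4},{"dx":0,"dy":0,"dz":0.001,"ax":0,"ay":0,"az":-0.1,"grip":-0.4},{"dx":0,"dy":0,"dz":0.001,"ax":0,"ay":0,"az":-0.15,"grip":-0.4},{"dx":0,"dy":0,"dz":0.001,"ax":0,"ay":0,"az":-0.15,"grip":-0.4}]' 100
python3 - <<'E'
from rig import manip
print(manip.get_state()["moment"])
E
```

```text
clock: 12.15
position: [0.4512, 0.1951, 0.0937]
ee_rot: [-0.0, 0.871, 0.491, 0.001]
contact_force: [-0.5, -0.7, 8.8]
width: 0.0376
gripper_force: 100.3
[-0.12779697  0.10734106  0.01571243]
```

```bash
python3 -m jog '[{"dx":0,"dy":0,"dz":0,"ax":0,"ay":0,"az":-0.06,"grip":-0.4},{"dx":0,"dy":0,"dz":0,"ax":0,"ay":0,"az":-0.12,"grip":-0.4},{"dx":0,"dy":0,"dz":0,"ax":0,"ay":0,"az":-0.18,"grip":-0.4},{"dx":0,"dy":0,"dz":0,"ax":0,"ay":0,"az":-0.24,"grip":-0.4},{"dx":0,"dy":0,"dz":0,"ax":0,"ay":0,"az":-0.26,"grip":-0.4}]'
python3 -m jog '[{"dx":0,"dy":0,"dz":0,"ax":0,"ay":0,"az":-0.06,"grip":-0.4},{"dx":0,"dy":0,"dz":0,"ax":0,"ay":0,"az":-0.12,"grip":-0.4},{"dx":0,"dy":0,"dz":0,"ax":0,"ay":0,"az":-0.18,"grip":-0.4},{"dx":0,"dy":0,"dz":0,"ax":0,"ay":0,"az":-0.24,"grip":-0.4},{"dx":0,"dy":0,"dz":0,"ax":0,"ay":0,"az":-0.26,"grip":-0.4}]'
python3 -m jog '[{"dx":0,"dy":0,"dz":0,"ax":0,"ay":0,"az":0,"grip":-0.4},{"dx":0,"dy":0,"dz":0,"ax":0,"ay":0,"az":0,"grip":-0.4},{"dx":0,"dy":0,"dz":0,"ax":0,"ay":0,"az":0,"grip":-0.4}]'
python3 - <<'E'
from h import *
s=manip.get_state();print(s["moment"],s["qpos"][5])
w=wrist();np.savez("t.npz",**w)
E
```

```text
clock: 12.57
position: [0.4511, 0.1954, 0.0937]
ee_rot: [-0.0, 0.753, 0.658, 0.001]
contact_force: [-0.4, 0.3, 9.1]
width: 0.0379
gripper_force: 100.2
clock: 12.98
position: [0.4511, 0.1954, 0.0937]
ee_rot: [0.0, 0.604, 0.797, 0.001]
contact_force: [-1.6, -0.5, 9.4]
width: 0.038
gripper_force: 100.2
clock: 13.23
position: [0.4511, 0.1954, 0.0937]
ee_rot: [0.0, 0.605, 0.796, 0.001]
contact_force: [-0.8, -0.6, 9.3]
width: 0.0376
gripper_force: 100.3
[0.01140444 0.08393086 0.02737456] -0.004728538396270074
```

Turned 60° in all at a steady 9 N press. I lift slowly: about 0.3 N means the cap alone, several N means still caught.

```bash
python3 -m jog '[{"dx":0,"dy":0,"dz":-0.008,"ax":0,"ay":0,"az":0,"grip":-0.4},{"dx":0,"dy":0,"dz":-0.016,"ax":0,"ay":0,"az":0,"grip":-0.4},{"dx":0,"dy":0,"dz":-0.016,"ax":0,"ay":0,"az":0,"grip":-0.4}]' | grep -E "pos|contact"
python3 -m jog '[{"dx":0,"dy":0,"dz":-0.005,"ax":0,"ay":0,"az":0,"grip":-0.4},{"dx":0,"dy":0,"dz":-0.01,"ax":0,"ay":0,"az":0,"grip":-0.4},{"dx":0,"dy":0,"dz":-0.01,"ax":0,"ay":0,"az":0,"grip":-0.4}]' | grep -E "pos|contact"
python3 -m jog '[{"dx":0,"dy":0,"dz":-0.004,"ax":0,"ay":0,"az":0,"grip":-0.4},{"dx":0,"dy":0,"dz":-0.006,"ax":0,"ay":0,"az":0,"grip":-0.4},{"dx":0,"dy":0,"dz":-0.006,"ax":0,"ay":0,"az":0,"grip":-0.4}]' | grep -E "pos|contact"
```

```text
position: [0.4511, 0.1953, 0.0974]
contact_force: [0.5, 0.8, 4.7]
position: [0.4498, 0.1945, 0.0989]
contact_force: [0.4, 0.5, 1.8]
position: [0.45, 0.1944, 0.1004]
contact_force: [0.0, -0.2, -0.1]
```

```bash
for i in 1 2; do python3 -m jog '[{"dx":0,"dy":0,"dz":-0.004,"ax":0,"ay":0,"az":0,"grip":-0.4},{"dx":0,"dy":0,"dz":-0.008,"ax":0,"ay":0,"az":0,"grip":-0.4},{"dx":0,"dy":0,"dz":-0.008,"ax":0,"ay":0,"az":0,"grip":-0.4},{"dx":0,"dy":0,"dz":-0.008,"ax":0,"ay":0,"az":0,"grip":-0.4}]' | grep -E "pos|contact"; done
```

```text
position: [0.4506, 0.1946, 0.1029]
contact_force: [0.0, 0.1, 0.2]
position: [0.4506, 0.1946, 0.1049]
contact_force: [-0.4, -0.2, -0.6]
```

Free: no load. I lift straight up.

```bash
python3 -m jog '[{"dx":0,"dy":0,"dz":-0.025,"ax":0,"ay":0,"az":0,"grip":-0.4},{"dx":0,"dy":0,"dz":-0.05,"ax":0,"ay":0,"az":0,"grip":-0.4},{"dx":0,"dy":0,"dz":-0.075,"ax":0,"ay":0,"az":0,"grip":-0.4},{"dx":0,"dy":0,"dz":-0.1,"ax":0,"ay":0,"az":0,"grip":-0.4},{"dx":0,"dy":0,"dz":-0.125,"ax":0,"ay":0,"az":0,"grip":-0.4}]' | grep -E "pos|contact"
python3 -m jog '[{"dx":0,"dy":0,"dz":-0.04,"ax":0,"ay":0,"az":0,"grip":-0.4},{"dx":0,"dy":0,"dz":-0.08,"ax":0,"ay":0,"az":0,"grip":-0.4},{"dx":0,"dy":0,"dz":-0.12,"ax":0,"ay":0,"az":0,"grip":-0.4},{"dx":0,"dy":0,"dz":-0.14,"ax":0,"ay":0,"az":0,"grip":-0.4},{"dx":0,"dy":0,"dz":-0.14,"ax":0,"ay":0,"az":0,"grip":-0.4}]'
python3 -m jog '[{"dx":0,"dy":0,"dz":0,"ax":0,"ay":0,"az":0,"grip":-0.4},{"dx":0,"dy":0,"dz":0,"ax":0,"ay":0,"az":0,"grip":-0.4},{"dx":0,"dy":0,"dz":0,"ax":0,"ay":0,"az":0,"grip":-0.4}]'
python3 - <<'E'
from h import *
a=np.load("side.npz")["img"];s=dict(manip.get_image("side"));im=s["img"]
for n,i in(("before",a),("now",im)):
    f=i[200:320,240:320].astype(int);m=((f[...,0]-f[...,2])>40).astype(np.uint8);M=cv2.moments(m,True)
    ys,xs=np.nonzero(m);print(n,M["m00"],xs.min()+240,xs.max()+240,ys.min()+200,ys.max()+200)
# column profile through bottle axis
c=[pix(s,[.4513,.1943,z]).round().astype(int) for z in np.arange(.20,.0,-.008)]
for z,p in zip(np.arange(.20,.0,-.008),c):print(round(z,3),p,im[p[1],p[0]])
E
```

```text
position: [0.4508, 0.1946, 0.137]
contact_force: [0.0, 0.7, 0.3]
clock: 15.53
position: [0.4516, 0.1948, 0.1728]
ee_rot: [0.001, 0.605, 0.796, 0.001]
contact_force: [-0.0, -0.9, -0.8]
width: 0.0378
gripper_force: 100.1
clock: 15.78
position: [0.4501, 0.1944, 0.1705]
ee_rot: [-0.0, 0.605, 0.796, -0.001]
contact_force: [-0.1, -0.0, -0.6]
width: 0.0374
gripper_force: 100.1
before 538.0 261 293 268 316
now 471.0 266 293 255 316
0.2 [278 217] [121 125 125]
0.192 [278 221] [128 132 131]
0.184 [277 225] [175 181 181]
0.176 [277 229] [130 134 134]
0.168 [277 233] [134 139 139]
0.16 [277 237] [138 142 142]
0.152 [277 240] [134 138 138]
0.144 [277 244] [160 163 161]
0.136 [277 248] [162 163 161]
0.128 [277 252] [159 162 159]
0.12 [277 255] [134  96  60]
0.112 [276 259] [103  74  56]
0.104 [276 262] [100  70  52]
0.096 [276 266] [99 72 52]
0.088 [276 269] [106  73  52]
0.08 [276 273] [96 68 48]
0.072 [276 276] [125  84  51]
0.064 [276 279] [144 146 150]
0.056 [276 283] [105 106 107]
0.048 [276 286] [108 105 106]
0.04 [275 289] [92 69 49]
0.032 [275 292] [87 59 37]
0.024 [275 296] [144 145 142]
0.016 [275 299] [148 147 143]
0.008 [275 302] [144 146 141]
```

In the side view's column along the bottle axis, the amber neck is open from .12 down, the steel ring is in front of the shoulder, and the bottle's bottom row is still 316. The cap hangs at about z 0.165, clear of the mouth, and everything is still, so I hand it in.

```bash
python3 -c "
from rig import manip
print(manip.sign_off())"
```

```text
the job is handed in; nothing more can be done
None
```

I handed the job in at about 16 s, and no verdict came back: the wide ring lies on the bottle's shoulder and the cap is off, held level about 5 cm above the open mouth, with the bottle where it stood and nothing else touched as far as I could tell.

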